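# Make up a bottle jack's extension stack for a frame lift

## Robot

A 7-joint arm with a two-finger parallel gripper is mounted at the origin on the work surface. World frame = base frame: x ahead of the robot, y to its left, z up, the work surface at z = 0. Lengths are in m, angles in rad, forces in N, time in s.
With the tool pointing down it reaches from about 0.4 to 0.85 m from the base axis. Payload 4.5 kg.
Tool frame: the origin (TCP) lies at the very end of the fingers, on their centre line; the grasp point (between the pads) lies 19 mm behind it; z points along the fingers, y is the line along which they close (so a half turn about z gives the same grasp; the last joint's range is limited). The gripper opens to 88 mm and grips with 3 to 60 N. Pads are 18 mm wide; open, the fingers measure 123 mm over their backs; the gripper's body (75 mm by 187 mm) begins 45 mm behind the grasp point.
Start: joints at [1.17, 0.689, -0.195, 1.565, 0.157, 0.902, -0.215], TCP at [0.263, -0.567, 0.239] pointing down, gripper open.
Joint ranges: [-3.01, 3.01], [-0.46, 2.08], [-1.47, 1.51], [0.13, 2.56], [-1, 4.14], [0.04, 2.09], [-2.66, 2.66]. Speed limits (rad/s): [2.57, 2.57, 3.14, 3.14, 3.14, 3.14, 3.14].

## Interface

Orientations are given as a unit quaternion [x, y, z, w].
In Python, from plant import r, optics gives the robot as it stands.
- The arm moves only by the tool servo_tool, never from a script. Its arguments are lists of equal length, an entry for each row: "translation": the shift along the tool's x, y, z in m, a list of three; "turn": the turn, a rotation vector about the tool's x, y, z in rad, a list of three. In form: {"translation": [[dx, dy, dz], ...], "turn": [[rx, ry, rz], ...]}. A call has 1 to 10 rows; each row shifts and turns the commanded pose from where the row before left it, along the tool's axes as they then stand; what a row does not reach is not made up. A row lasts 1/8 s, in which the tool goes at most 62.5 mm and 10.7 degrees, less where a joint would pass 70% of its speed; a pose out of reach is approached as far as the arm can. A call is refused whole if a number of a shift passes 0.0625 or a number of a turn 0.188, either way. A call with a gripper value outside its range is refused whole. "grip" is the opening, from 0 (shut) to 1 (fully open), set as the call begins (left out, the last holds). The fingers move at their own pace and stop on an object; "grip_force" is the grip in N (left out, the last holds). Time passes only in rows, so rows that do not move let the fingers close. It gives the time, the measured TCP pose, the force, the opening and the grip force at its end, in the units of the state.
- r.get_state(): the state, without advancing time (a new reading comes with each control period).
- optics.snapshot(name): name is "scene" or "side" or "wrist"; returns a dict with "img" (480x640x3 uint8, red, green, blue), "z_map" (480x640 float32, m along the optical axis (not along the pixel's ray), 0 where there is no reading), "mtx" (3x3 intrinsics, pixels), "R" (3x3) and "t" (3): a world point X has camera coordinates R X + t. Camera axes: x right, y down, z forward; pixel columns grow to the right and rows downward; lengths in m; the calibration is good to about 2 mm. A picture is of the moment at which its call begins.
- r.finish_job(): hands the job in; it is judged then, once.
The state is a dict: "clock": time; "q": joint angles; "qd": joint speeds; "joint_torque": joint torques, N m; "tool_pos": TCP position; "eef_rot": TCP orientation; "contact_force": force on the tool from outside, world axes, zero at the start; "moment": the same for the moment, N m; "opening": opening from 0.0 (shut) to 1.0 (fully open); "finger_force": force on a finger pad.
Only numpy, scipy, OpenCV 4.12 (cv2) and the standard library are available. Lean on these libraries where they do the work, as an engineer would, in place of code of your own. Each camera call takes 0.05 s, during which the arm holds its last target. There are 200 camera calls.

## Task

Make up the red bottle jack to lift the truck by its frame: drop the extensions over the ram's spigot with the long blue one first, then the middle bare aluminium one, then the short green one, and finish with the flat black rubber pad on top, each fully home on the one below before you add the next. Leave the axle cradle, the yellow lug nut cover and the hub brush where they are.

Things in the scene. Friction and masses are not known exactly. Their poses are not given: they have to be found in the camera images.
- jack: Red bottle jack, fixed: base 118 x 88 x 12 mm, body 62 mm in diameter, pump on its -x side (out to 91 mm from the ram, 103 mm high). The ram's round steel head, 44 mm in diameter, has its flat seat 120 mm above the bench with a central steel spigot 14 mm high (23 mm dia. for the lowest 5 mm, then tapering to 12 mm). Origin: on the bench under the ram's axis, z up.
- ext_long: Long, blue jack extension, about 240 g: bar 46 mm in diameter, 55 mm tall plus a steel spigot 14 mm high (23 mm dia. for the lowest 5 mm, then tapering to 12 mm) on top; socket below, 27 mm bore, 18 mm deep, drops over a spigot until the flat faces meet. Stands upright. Origin: centre of its underside, z up; seat for the next piece 55 mm above it. Take it by its sides.
- ext_mid: Middle, bare aluminium jack extension, about 150 g: bar 46 mm in diameter, 35 mm tall plus a steel spigot 14 mm high (23 mm dia. for the lowest 5 mm, then tapering to 12 mm) on top; socket below, 27 mm bore, 18 mm deep, drops over a spigot until the flat faces meet. Stands upright. Origin: centre of its underside, z up; seat for the next piece 35 mm above it. Take it by its sides.
- ext_short: Short, green jack extension, about 100 g: bar 46 mm in diameter, 26 mm tall plus a steel spigot 14 mm high (23 mm dia. for the lowest 5 mm, then tapering to 12 mm) on top; socket below, 27 mm bore, 18 mm deep, drops over a spigot until the flat faces meet. Stands upright. Origin: centre of its underside, z up; seat for the next piece 26 mm above it. Take it by its sides.
- pad: Flat lifting pad, about 180 g: steel pan with a ribbed black rubber face, 56 mm in diameter from 18 to 30 mm above its underside, on a 40 mm collar; 30 mm tall in all; socket below, 27 mm bore, 18 mm deep, drops over a spigot until the flat faces meet. Stands face up on the bench. Origin: centre of its underside, z up. Take it by the pan's rim.
- cradle: Axle cradle, not wanted for this job: dark steel V-shaped saddle 50 mm long, 60 mm wide over its two wings, 48 mm tall, on a 40 mm collar. Loose; origin at the centre of its underside, z up, the V runs along its x axis.
- nut_cover: Yellow plastic hexagonal lug nut cover, 33 mm in diameter at its flange, 37 mm tall, standing on the bench. Loose, not part of the job; origin at the centre of its underside, z up.
- hub_brush: Small hub brush with an aluminium handle, lying flat: 155 mm long, handle 16 mm thick, dark bristle head 28 mm thick at its +x end. Loose, not part of the job; origin under its middle at bench level, handle along -x.
Things that resemble listed ones, but are neither listed nor needed, are in the scene too. Several things look just like the ext_mid: the one meant starts farthest to the robot's left.

How it is judged:
By the outcome, as a careful person would: the job done as asked, in the order asked, and still so for the second after the job is handed in, with the robot touching nothing.
It also fails if it takes over 101 s, if anything falls off the work surface, if the arm or the gripper's body presses on something with over 40 N, if the wrist force passes 120 N, or if a joint passes its speed limit or range.

## Working session

There is one attempt and no reset: what is moved stays moved. The work goes in short steps, Python scripts to look and compute and a tool call to move; the robot and the scene stay as the last step left them, time stands still between calls to the robot, and variables do not carry over. Pictures are saved under pics/ and viewed, at most 14 in all, crops included, and the job is handed in when it is done.

Besides the shell and the picture viewer there is one more tool, called after ">>>" in YAML: its name, and indented under it one key for each argument. servo_tool: Moves the arm, as the interface text tells. Its arguments: {"type":"object","properties":{"translation":{"type":"array"},"turn":{"type":"array"},"grip":{"type":"number"},"grip_force":{"type":"number"}},"required":["translation","turn"]}

```bash
mkdir -p pics; cat > h.py <<'E'
import numpy as np, cv2
from plant import r, optics
def snap(n,f=None):
    s=optics.snapshot(n)
    if f: cv2.imwrite('pics/'+f,s['img'][:,:,::-1])
    return s
def world(s):
    z=s['z_map'];v,u=np.indices(z.shape);K=s['mtx']
    P=np.stack([(u-K[0,2])/K[0,0]*z,(v-K[1,2])/K[1,1]*z,z],-1)
    W=(P-s['t'])@s['R']; W[z==0]=np.nan
    return W
E
python3 - <<'E'
from h import *
st=r.get_state();print(st['clock'],st['tool_pos'],st['eef_rot'],st['q'],st['opening'])
for n in['scene','side']:
    s=snap(n,n+'0.png');np.savez(n+'0.npz',**s);print(n,-s['R'].T@s['t'],s['R'])
E
```

```text
0.0 [ 0.26295119 -0.56627349  0.23790326] [ 9.76442859e-01  2.15774103e-01 -2.77250703e-04 -8.95726036e-04] [ 1.16978976  0.68998134 -0.19453263  1.56637751  0.15733572  0.90250636
 -0.21506237] 0.9954592264094718
scene [ 1.34637913 -0.38441314  0.76568722] [[ 0.39144799  0.91995368  0.0213001 ]
 [ 0.58754098 -0.23205489 -0.77520715]
 [-0.70821188  0.31596796 -0.63134791]]
side [0.04622426 0.69792011 0.83361097] [[-0.81432401 -0.58030283  0.01118178]
 [-0.40334944  0.55194671 -0.72983838]
 [ 0.41735553 -0.59883508 -0.68352828]]
```

View pics/scene0.png

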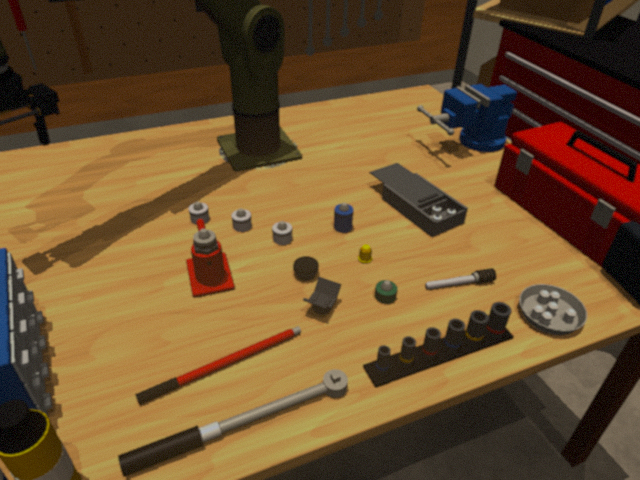

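View pics/side0.png

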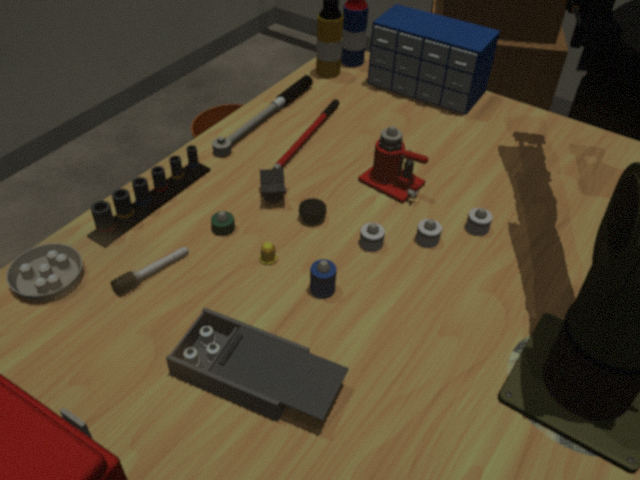

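Both views: the lookalikes for ext_mid are at scene (199,213), (242,219) and (282,233). The blue one is at (343,217), green (386,291), pad (306,268), jack ram (205,240), cradle (323,295), nut cover (366,254). Scene image right is about +y, so the mid should be (282,233). Next I'll measure.

```bash
cat >> h.py <<'E'
from scipy.optimize import least_squares
def fitcirc(P,R):
    # cylinder side points (x,y), known radius
    c=np.median(P,0)
    f=lambda c:np.hypot(*(P-c).T)-R
    return least_squares(f,c,loss='soft_l1',f_scale=.001)
E
python3 - <<'E'
from h import *
S={n:dict(np.load(n+'0.npz')) for n in('scene','side')}
W={n:world(S[n]) for n in S}
px={'m1':(199,213),'m2':(242,219),'m3':(282,233),'blue':(343,217),'green':(386,291),'pad':(306,268),'jack':(205,240),'cradle':(323,295),'nut':(366,254)}
H={'m1':35,'m2':35,'m3':35,'blue':55,'green':26,'pad':30,'jack':120,'cradle':48,'nut':37}
R={'pad':28,'jack':22,'nut':14}
for k,(u,v) in px.items():
    a=W['scene'][v-6:v+7,u-6:u+7].reshape(-1,3);a=a[np.isfinite(a).all(1)&(a[:,2]>.012)]
    c=np.median(a[:,:2],0)
    for n in W:
        p=W[n].reshape(-1,3);cc=c
        for _ in range(4):
            m=(np.hypot(*(p[:,:2]-cc).T)<.045)
            top=p[m&(abs(p[:,2]-H[k]/1e3)<.003)][:,:2]
            if len(top)>8:
                (x0,y0),rad=cv2.minEnclosingCircle(top.astype(np.float32));cc=np.array([x0,y0])
        zz=p[m][:,2]
        # rim and side points
        print(k,n,'topcircle',np.round(cc,4),'r',round(rad,4),len(top),'zmax',np.nanmax(zz).round(4),'meantop',top.mean(0).round(4) if len(top) else '')
E
```

```text
m1 scene topcircle [ 0.2904 -0.2388] r 0.0256 123 zmax 0.0504 meantop [ 0.2941 -0.2408]
m1 side topcircle [ 0.2861 -0.2387] r 0.0241 210 zmax 0.0517 meantop [ 0.2848 -0.2346]
m2 scene topcircle [ 0.3526 -0.1524] r 0.0255 125 zmax 0.0504 meantop [ 0.3592 -0.1533]
m2 side topcircle [ 0.3498 -0.1516] r 0.0241 214 zmax 0.0508 meantop [ 0.3488 -0.1472]
m3 scene topcircle [ 0.4359 -0.081 ] r 0.0246 138 zmax 0.051 meantop [ 0.4402 -0.0804]
m3 side topcircle [ 0.4326 -0.0785] r 0.0252 226 zmax 0.0516 meantop [ 0.4311 -0.074 ]
blue scene topcircle [0.446  0.0715] r 0.0245 126 zmax 0.0725 meantop [0.4508 0.0705]
blue side topcircle [0.4426 0.0733] r 0.0241 288 zmax 0.0715 meantop [0.441  0.0759]
green scene topcircle [0.693  0.0562] r 0.0243 186 zmax 0.0426 meantop [0.6963 0.0533]
green side topcircle [0.6918 0.0585] r 0.0258 208 zmax 0.0419 meantop [0.687  0.0597]
pad scene topcircle [ 0.5692 -0.0738] r 0.0291 343 zmax 0.034 meantop [ 0.5708 -0.0736]
pad side topcircle [ 0.5676 -0.0703] r 0.0291 381 zmax 0.035 meantop [ 0.5659 -0.0708]
jack scene topcircle [ 0.5125 -0.2673] r 0.0225 166 zmax 0.1348 meantop [ 0.5172 -0.2675]
jack side topcircle [ 0.5088 -0.2651] r 0.0244 158 zmax 0.1362 meantop [ 0.5072 -0.2602]
cradle scene topcircle [ 0.6733 -0.0801] r 0.0411 76 zmax 0.0495 meantop [ 0.6735 -0.0809]
cradle side topcircle [ 0.6684 -0.0778] r 0.0438 69 zmax 0.0496 meantop [ 0.6686 -0.0758]
nut scene topcircle [0.5721 0.069 ] r 0.0092 29 zmax 0.0378 meantop [0.5714 0.0692]
nut side topcircle [0.5668 0.0715] r 0.0104 56 zmax 0.0396 meantop [0.5664 0.0719]
```

```bash
python3 - <<'E'
import cv2
a=cv2.imread('pics/scene0.png')[180:320,170:420]
b=cv2.imread('pics/side0.png')[110:310,190:500]
a=cv2.resize(a,None,fx=3.2,fy=3.2,interpolation=3)
cv2.imwrite('pics/c0.png',cv2.convertScaleAbs(a,alpha=1.5))
E
```

```text
(no output)
```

View pics/c0.png

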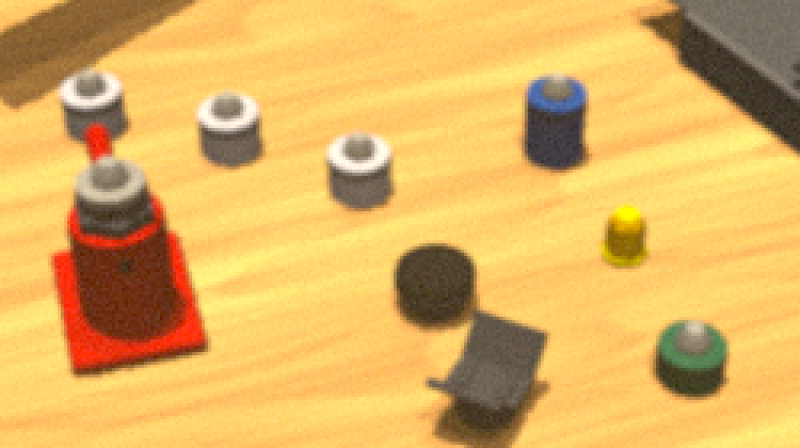

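The mid's top is at about (0.434,-0.080), so it has the largest y of the three. That puts it farthest left, at scene (282,233). Now to the blue one.

```bash
cat >> h.py <<'E'
from scipy.spatial.transform import Rotation as Ro
def go(*targets,fix=True):
    st=r.get_state();p=st['tool_pos'];q=Ro.from_quat(st['eef_rot'])
    print('t',st['clock'],'p',p.round(4),'F',np.round(st['contact_force'],1),'open',round(st['opening'],3))
    D=Ro.from_quat([np.cos(.2175),np.sin(.2175),0,0])
    print('turn err',(q.inv()*D).as_rotvec().round(4))
    for T in targets:
        d=q.inv().apply(np.array(T)-p);print(T,'d',d.round(4),'rows',np.linalg.norm(d)/.06);p=np.array(T)
E
python3 -c "
from h import *
go((.444,.0725,.2),(.444,.0725,.02))"
```

```text
t 0.1 p [ 0.263  -0.5663  0.238 ] F [ 0.5 -0.5 -0.9] open 1.001
turn err [-0.0017  0.0001 -0.0001]
(0.444, 0.0725, 0.2) d [ 0.4333 -0.5031  0.0388] rows 11.084365055538484
(0.444, 0.0725, 0.02) d [0.     0.0003 0.18  ] rows 3.0000000000000004
```

>>> servo_tool:
  translation:
    - [0.026,-0.03,0.002]
    - [0.026,-0.03,0.002]
    - [0.026,-0.03,0.002]
    - [0.026,-0.03,0.002]
    - [0.026,-0.03,0.002]
    - [0.026,-0.03,0.002]
    - [0.026,-0.03,0.002]
    - [0.026,-0.03,0.002]
    - [0.026,-0.03,0.002]
    - [0.026,-0.03,0.002]
  turn:
    - [0,0,0]
    - [0,0,0]
    - [0,0,0]
    - [0,0,0]
    - [0,0,0]
    - [0,0,0]
    - [0,0,0]
    - [0,0,0]
    - [0,0,0]
    - [0,0,0]
  grip: 1

```text
clock: 1.35
tool_pos: [0.3729, -0.184, 0.2186]
eef_rot: [0.976, 0.216, -0.0, -0.0]
contact_force: [0.1, -0.2, 0.4]
opening: 1.0
finger_force: 0.0
```

```bash
python3 -c "
from h import *
print(r.get_state()['q'].round(2))
go((.444,.0725,.2),(.444,.0725,.02))"
```

```text
[ 0.44  0.47 -0.14  2.19  0.13  0.49 -0.94]
t 1.35 p [ 0.3729 -0.184   0.2186] F [ 0.1 -0.2  0.4] open 1.0
turn err [-0.0001  0.     -0.0004]
(0.444, 0.0725, 0.2) d [ 0.1725 -0.2027  0.0186] rows 4.447092604251361
(0.444, 0.0725, 0.02) d [0.   0.   0.18] rows 3.0000000000000013
```

>>> servo_tool:
  translation:
    - [0.0288,-0.0338,0.0031]
    - [0.0288,-0.0338,0.0031]
    - [0.0288,-0.0338,0.0031]
    - [0.0288,-0.0338,0.0031]
    - [0.0288,-0.0338,0.0031]
    - [0.0288,-0.0338,0.0031]
    - [0,0,0]
    - [0,0,0]
  turn:
    - [0,0,0]
    - [0,0,0]
    - [0,0,0]
    - [0,0,0]
    - [0,0,0]
    - [0,0,0]
    - [0,0,0]
    - [0,0,0]

```text
clock: 2.35
tool_pos: [0.4435, 0.0708, 0.1999]
eef_rot: [0.976, 0.216, -0.001, 0.0]
contact_force: [0.6, -0.6, 0.3]
opening: 0.997
finger_force: 0.0
```

```bash
python3 - <<'E'
from h import *
go((.444,.0725,.2),(.444,.0725,.02))
s=snap('wrist','w1.png');np.savez('w1.npz',**s)
print(-s['R'].T@s['t'],s['R'].round(3))
W=world(s).reshape(-1,3);m=abs(W[:,2]-.055)<.004
m&=np.hypot(W[:,0]-.444,W[:,1]-.0725)<.045
t=W[m][:,:2];print(len(t),cv2.minEnclosingCircle(t.astype(np.float32)),t.mean(0))
E
```

```text
t 2.35 p [0.4435 0.0708 0.1999] F [ 0.6 -0.6  0.3] open 0.997
turn err [ 0.0004  0.0014 -0.0005]
(0.444, 0.0725, 0.2) d [ 0.0012 -0.0014 -0.0001] rows 0.030499747150253338
(0.444, 0.0725, 0.02) d [ 2.0e-04 -1.0e-04  1.8e-01] rows 3.0000000000000013
[0.50484008 0.09992485 0.34638216] [[ 0.421 -0.907  0.001]
 [-0.874 -0.406  0.267]
 [-0.242 -0.113 -0.964]]
2269 ((0.4424917995929718, 0.072998046875), 0.02304367907345295) [0.4436526 0.0734281]
```

View pics/w1.png

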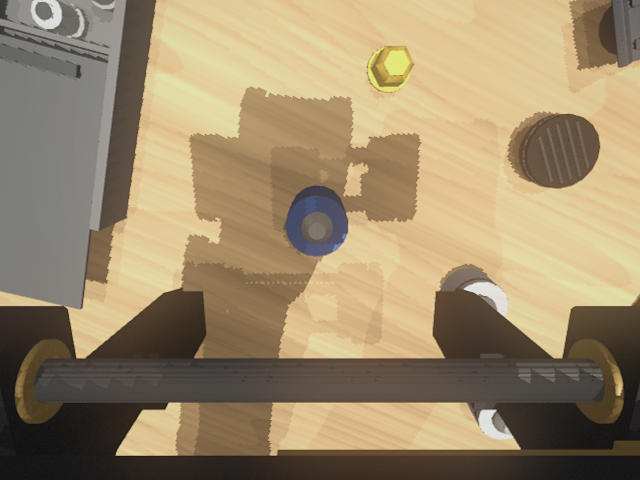

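Wrist view: blue's top face is at pixel (317,222), which gives (0.4425,0.073) with r = 23.0 mm as specified. Lower and grip.

>>> servo_tool:
  translation:
    - [0,-0.0024,0.03]
    - [0,0,0.05]
    - [0,0,0.05]
    - [0,0,0.05]
    - [0,0,0]
    - [0,0,0]
  turn:
    - [0,0,0]
    - [0,0,0]
    - [0,0,0]
    - [0,0,0]
    - [0,0,0]
    - [0,0,0]

```text
clock: 3.15
tool_pos: [0.4483, 0.0737, 0.0251]
eef_rot: [0.977, 0.215, -0.003, -0.0]
contact_force: [1.1, -0.3, 0.2]
opening: 1.002
finger_force: 0.0
```

>>> servo_tool:
  translation:
    - [0,0,0]
    - [0,0,0]
    - [0,0,0]
    - [0,0,0]
    - [0,0,0]
    - [0,0,0]
    - [0,0,0]
    - [0,0,0]
  turn:
    - [0,0,0]
    - [0,0,0]
    - [0,0,0]
    - [0,0,0]
    - [0,0,0]
    - [0,0,0]
    - [0,0,0]
    - [0,0,0]
  grip: 0.4
  grip_force: 25

```text
clock: 4.15
tool_pos: [0.4476, 0.0745, 0.024]
eef_rot: [0.976, 0.216, -0.004, -0.0]
contact_force: [-0.9, 0.8, 4.7]
opening: 0.513
finger_force: 25.0
```

>>> servo_tool:
  translation:
    - [0,0,-0.03]
    - [0,0,-0.05]
    - [0,0,-0.05]
    - [0,0,-0.05]
    - [0,0,-0.02]
    - [0,0,0]
    - [0,0,0]
  turn:
    - [0,0,0]
    - [0,0,0]
    - [0,0,0]
    - [0,0,0]
    - [0,0,0]
    - [0,0,0]
    - [0,0,0]

```text
clock: 5.03
tool_pos: [0.4482, 0.0742, 0.2225]
eef_rot: [0.976, 0.216, -0.006, -0.0]
contact_force: [-0.4, 0.2, -3.0]
opening: 0.519
finger_force: 25.0
```

```bash
python3 - <<'E'
from h import *
go((.510,-.2655,.22))
E
```

```text
t 5.025 p [0.4482 0.0742 0.2225] F [-0.4  0.2 -3. ] open 0.519
turn err [-0.0027  0.0111 -0.0001]
(0.51, -0.2655, 0.22) d [-0.0871  0.3342  0.0026] rows 5.755455986490239
```

>>> servo_tool:
  translation:
    - [-0.019,0.042,0]
    - [-0.019,0.042,0]
    - [-0.019,0.042,0]
    - [-0.019,0.042,0]
    - [-0.019,0.042,0]
    - [-0.019,0.042,0]
    - [-0.019,0.042,0]
    - [-0.019,0.042,0]
    - [0,0,0]
    - [0,0,0]
  turn:
    - [0,0.004,0]
    - [0,0,0]
    - [0,0,0]
    - [0,0,0]
    - [0,0,0]
    - [0,0,0]
    - [0,0,0]
    - [0,0,0]
    - [0,0,0]
    - [0,0,0]

```text
clock: 6.28
tool_pos: [0.4521, -0.293, 0.222]
eef_rot: [0.976, 0.216, -0.004, -0.002]
contact_force: [-0.2, 1.2, -4.1]
opening: 0.515
finger_force: 25.0
```

```bash
python3 - <<'E'
from h import *
s=snap('wrist','w2.png');W=world(s).reshape(-1,3)
c=np.array([.51,-.2655])
for z in(.120,.134):
    m=(abs(W[:,2]-z)<.003)&(np.hypot(*(W[:,:2]-c).T)<.03)
    t=W[m][:,:2];print(z,len(t),cv2.minEnclosingCircle(t.astype(np.float32)) if len(t) else '',t.mean(0))
# blue
p=r.get_state()['tool_pos']
m=(np.hypot(*(W[:,:2]-p[:2]).T)<.04)&(W[:,2]>.17)
img=s['img'].copy()
print(m.sum())
go((.5155,-.2645,.23))
for n in('side','scene'):
    s=snap(n);W=world(s).reshape(-1,3);b=s['img'].reshape(-1,3).astype(int)
    m=(b[:,2]>b[:,0]+12)&(np.hypot(*(W[:,:2]-p[:2]).T)<.05)
    t=W[m];print(n,m.sum(),t.min(0),t.max(0),t.mean(0)); 
    f=fitcirc(t[:,:2],.023);print(f.x,np.abs(f.fun).mean())
    W=W.reshape(480,640,3);W=W.reshape(-1,3);m=(abs(W[:,2]-.12)<.003)&(np.hypot(*(W[:,:2]-c).T)<.03);t=W[m][:,:2];print('jack',cv2.minEnclosingCircle(t.astype(np.float32)) if len(t) else '')
E
```

```text
0.12 3216 ((0.5091112852096558, -0.2672623097896576), 0.022051161155104637) [ 0.5095875  -0.26688628]
0.134 676 ((0.5092684030532837, -0.26709020137786865), 0.008814951404929161) [ 0.50916873 -0.26714416]
61097
t 6.325 p [ 0.4525 -0.2924  0.2225] F [-0.6  0.2 -3.6] open 0.513
turn err [-0.0053  0.0054  0.0016]
(0.5155, -0.2645, 0.23) d [ 0.0688  0.0013 -0.0079] rows 1.1551070604582303
side 53 [ 0.40763946 -0.33979264  0.20483395] [ 0.49776487 -0.24730713  0.41273309] [ 0.44153576 -0.28226543  0.31949764]
[ 0.44641204 -0.28054985] 0.013776838745317651
jack ((0.5093580484390259, -0.26534193754196167), 0.023194674402475357)
scene 346 [ 0.43221788 -0.31089873  0.20109372] [ 0.48839306 -0.25699221  0.46157683] [ 0.46805117 -0.29125634  0.23599737]
[ 0.44881124 -0.29356554] 0.0021766967159376877
jack ((0.5125054121017456, -0.2673262655735016), 0.022967418655753136)
```

View pics/w2.png

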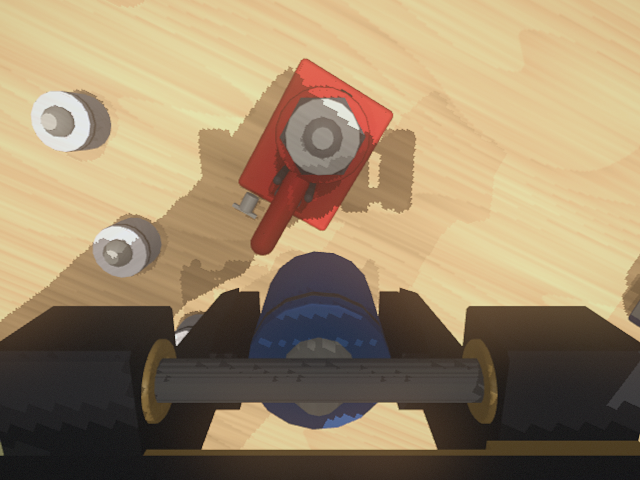

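```bash
python3 - <<'E'
from h import *
s=snap('wrist');W=world(s).reshape(-1,3);st=r.get_state();p=st['tool_pos']
b=s['img'].reshape(-1,3).astype(int)
m=(b[:,2]>b[:,0]+25)&(np.hypot(*(W[:,:2]-p[:2]).T)<.05)
t=W[m];print(m.sum(),np.percentile(t[:,2],[1,10,50,90,99]))
side=t[(t[:,2]<np.percentile(t[:,2],50))]
top=t[abs(t[:,2]-(p[2]-.024+.055))<.004]
f=fitcirc(side[:,:2],.023);print('side',len(side),f.x,np.abs(f.fun).mean(),'rel',f.x-p[:2])
print(len(top),cv2.minEnclosingCircle(top[:,:2].astype(np.float32)))
E
```

```text
4420 [0.25347708 0.25404285 0.25476041 0.25549065 0.25611709]
side 2210 [ 0.44137541 -0.29526857] 0.0030909677109491945 rel [-0.01170717 -0.00264435]
4420 ((0.448326051235199, -0.2943015694618225), 0.023083627223968506)
```

>>> servo_tool:
  translation:
    - [0.0223,0.0004,0]
    - [0.0223,0.0004,0]
    - [0.0223,0.0003,0]
    - [0,0,0.02]
    - [0,0,0.02]
    - [0,0,0]
    - [0,0,0]
  turn:
    - [-0.005,0,0]
    - [0,0,0]
    - [0,0,0]
    - [0,0,0]
    - [0,0,0]
    - [0,0,0]
    - [0,0,0]

```text
clock: 7.35
tool_pos: [0.5145, -0.2668, 0.1842]
eef_rot: [0.976, 0.216, -0.001, 0.002]
contact_force: [-0.4, -0.0, -2.4]
opening: 0.513
finger_force: 25.0
```

```bash
python3 - <<'E'
from h import *
go((.5137,-.2652,.160),(.5137,-.2652,.1425))
s=snap('wrist');W=world(s).reshape(-1,3);p=r.get_state()['tool_pos']
b=s['img'].reshape(-1,3).astype(int)
m=(b[:,2]>b[:,0]+25)&(np.hypot(*(W[:,:2]-p[:2]).T)<.05)&(abs(W[:,2]-p[2]-.032)<.004)
print(m.sum(),cv2.minEnclosingCircle(W[m][:,:2].astype(np.float32)),np.median(W[m][:,2]))
E
```

```text
t 7.35 p [ 0.5145 -0.2668  0.1842] F [-0.4 -0.  -2.4] open 0.513
turn err [0.0034 0.0035 0.0006]
(0.5137, -0.2652, 0.16) d [ 0.     -0.0018  0.0242] rows 0.40388749244660244
(0.5137, -0.2652, 0.1425) d [ 0.0001 -0.0001  0.0175] rows 0.29166666666666696
5082 ((0.5099079012870789, -0.2682168483734131), 0.023048045113682747) 0.21571309356410673
```

>>> servo_tool:
  translation:
    - [0,-0.0012,0.01]
    - [0,0,0.01]
    - [0,0,0.007]
    - [0,0,0.005]
    - [0,0,0.005]
    - [0,0,0.003]
    - [0,0,0]
    - [0,0,0]
  turn:
    - [0,0,0]
    - [0,0,0]
    - [0,0,0]
    - [0,0,0]
    - [0,0,0]
    - [0,0,0]
    - [0,0,0]
    - [0,0,0]

```text
clock: 8.4
tool_pos: [0.5134, -0.2661, 0.1441]
eef_rot: [0.976, 0.216, -0.002, 0.002]
contact_force: [-1.4, 1.5, 5.2]
opening: 0.514
finger_force: 25.0
```

```bash
cat >> h.py <<'E'
def held(sel,dz,R=.05):
    "top face circle of the held piece seen from the wrist"
    s=snap('wrist');W=world(s).reshape(-1,3);p=r.get_state()['tool_pos']
    b=s['img'].reshape(-1,3).astype(int)
    m=sel(b)&(np.hypot(*(W[:,:2]-p[:2]).T)<R)&(abs(W[:,2]-p[2]-dz)<.005)
    print('held',m.sum(),cv2.minEnclosingCircle(W[m][:,:2].astype(np.float32)),np.median(W[m][:,2]))
blue=lambda b:b[:,2]>b[:,0]+25
E
python3 - <<'E'
from h import *
go((.5137,-.2652,.1425));held(blue,.032)
E
```

```text
t 8.4 p [ 0.5134 -0.2661  0.1441] F [-1.4  1.5  5.2] open 0.514
turn err [ 0.0031  0.0041 -0.0002]
(0.5137, -0.2652, 0.1425) d [ 0.0007 -0.0007  0.0016] rows 0.031167282708065378
held 5508 ((0.5094172954559326, -0.2678031623363495), 0.02315416932106018) 0.17560529189553814
```

>>> servo_tool:
  translation:
    - [0,0,0]
    - [0,0,0]
    - [0,0,0]
    - [0,0,0]
  turn:
    - [0,0,0]
    - [0,0,0]
    - [0,0,0]
    - [0,0,0]
  grip: 1

```text
clock: 8.95
tool_pos: [0.5134, -0.2663, 0.1434]
eef_rot: [0.976, 0.216, -0.002, 0.002]
contact_force: [0.2, -0.7, -0.3]
opening: 0.947
finger_force: 0.0
```

>>> servo_tool:
  translation:
    - [0,0,-0.02]
    - [0,0,-0.05]
    - [0,0,-0.05]
    - [0,0,0]
    - [0,0,0]
  turn:
    - [0,0,0]
    - [0,0,0]
    - [0,0,0]
    - [0,0,0]
    - [0,0,0]

```text
clock: 9.57
tool_pos: [0.5131, -0.2656, 0.2629]
eef_rot: [0.976, 0.216, -0.002, 0.002]
contact_force: [-0.1, -0.7, -0.4]
opening: 0.999
finger_force: 0.0
```

```bash
cat >> h.py <<'E'
def circ(c,z,R=.04,name='wrist',s=None,tol=.003):
    s=s or snap(name);W=world(s).reshape(-1,3)
    m=(abs(W[:,2]-z)<tol)&(np.hypot(*(W[:,:2]-c).T)<R)
    t=W[m];print('circ',name,z,len(t),cv2.minEnclosingCircle(t[:,:2].astype(np.float32)) if len(t) else '', np.median(t[:,2]) if len(t) else '')
    return s
E
python3 - <<'E'
from h import *
s=circ((.5095,-.267),.175);circ((.5095,-.267),.189,s=s)
go((.434,-.080,.25))
E
```

```text
circ wrist 0.175 3263 ((0.5083564519882202, -0.26756682991981506), 0.02302291989326477) 0.1756750743146741
circ wrist 0.189 599 ((0.5084038972854614, -0.2674116790294647), 0.00868817139416933) 0.18922979556068797
t 9.625 p [ 0.5127 -0.2655  0.2622] F [ 0.2 -0.4 -0.1] open 1.0
turn err [ 0.001   0.0062 -0.0001]
(0.434, -0.08, 0.25) d [ 0.0069 -0.2014  0.012 ] rows 3.364471616886376
```

Blue is seated: its spigot top reads 0.189, as expected. Now the mid.

>>> servo_tool:
  translation:
    - [0.0014,-0.04,0]
    - [0.0014,-0.04,0]
    - [0.0014,-0.04,0]
    - [0.0014,-0.04,0.02]
    - [0.0014,-0.0414,0.03]
    - [0,0,0.04]
    - [0,0,0]
    - [0,0,0]
  turn:
    - [0,0.006,0]
    - [0,0,0]
    - [0,0,0]
    - [0,0,0]
    - [0,0,0]
    - [0,0,0]
    - [0,0,0]
    - [0,0,0]

```text
clock: 10.62
tool_pos: [0.4356, -0.0806, 0.1731]
eef_rot: [0.977, 0.215, 0.001, 0.001]
contact_force: [0.5, -1.0, -0.6]
opening: 1.0
finger_force: 0.0
```

```bash
python3 - <<'E'
from h import *
s=circ((.433,-.079),.035);circ((.433,-.079),.049,s=s)
go((.433,-.079,.008))
E
```

```text
circ wrist 0.035 2327 ((0.43231797218322754, -0.07840000838041306), 0.023152686655521393) 0.03570811793105052
circ wrist 0.049 422 ((0.43274757266044617, -0.07848427444696426), 0.008690809831023216) 0.04913440750341121
t 10.675 p [ 0.4361 -0.0808  0.1736] F [-0.3 -0.9 -0.3] open 0.998
turn err [ 0.0034 -0.0027 -0.0013]
(0.433, -0.079, 0.008) d [-0.0025 -0.0035  0.1656] rows 2.7606242895639856
```

>>> servo_tool:
  translation:
    - [-0.0025,-0.004,0.04]
    - [0,0,0.04]
    - [0,0,0.04]
    - [0,0,0.035]
    - [0,0,0]
    - [0,0,0]
  turn:
    - [0.003,-0.002,0]
    - [0,0,0]
    - [0,0,0]
    - [0,0,0]
    - [0,0,0]
    - [0,0,0]

```text
clock: 11.42
tool_pos: [0.4338, -0.08, 0.0442]
eef_rot: [0.977, 0.215, -0.002, 0.002]
contact_force: [0.6, -0.2, 0.9]
opening: 1.004
finger_force: 0.0
```

```bash
python3 - <<'E'
from h import *
go((.4325,-.0785,.010))
E
```

```text
t 11.425 p [ 0.4338 -0.08    0.0442] F [ 0.6 -0.2  0.9] open 1.004
turn err [ 0.003   0.0038 -0.0013]
(0.4325, -0.0785, 0.01) d [-0.0004 -0.0021  0.0342] rows 0.570308912356548
```

>>> servo_tool:
  translation:
    - [-0.0004,-0.0018,0.012]
    - [0,0,0.012]
    - [0,0,0.01]
    - [0,0,0]
  turn:
    - [0,0,0]
    - [0,0,0]
    - [0,0,0]
    - [0,0,0]

```text
clock: 11.92
tool_pos: [0.435, -0.0798, 0.0182]
eef_rot: [0.976, 0.216, -0.005, 0.001]
contact_force: [0.4, 0.0, -0.0]
opening: 1.0
finger_force: 0.0
```

>>> servo_tool:
  translation:
    - [0,0,0]
    - [0,0,0]
    - [0,0,0]
    - [0,0,0]
    - [0,0,0]
    - [0,0,0]
    - [0,0,0]
    - [0,0,0]
  turn:
    - [0,0,0]
    - [0,0,0]
    - [0,0,0]
    - [0,0,0]
    - [0,0,0]
    - [0,0,0]
    - [0,0,0]
    - [0,0,0]
  grip: 0.4

```text
clock: 12.92
tool_pos: [0.4344, -0.0794, 0.0176]
eef_rot: [0.976, 0.216, -0.006, 0.001]
contact_force: [-0.3, 0.3, 2.6]
opening: 0.513
finger_force: 25.0
```

>>> servo_tool:
  translation:
    - [0,0,-0.03]
    - [0,0,-0.045]
    - [0,0,-0.045]
    - [0,0,-0.045]
    - [0,0,-0.045]
    - [0,0,-0.04]
    - [0,0,0]
    - [0,0,0]
  turn:
    - [0,0,0]
    - [0,0,0]
    - [0,0,0]
    - [0,0,0]
    - [0,0,0]
    - [0,0,0]
    - [0,0,0]
    - [0,0,0]

```text
clock: 13.92
tool_pos: [0.4371, -0.0794, 0.2585]
eef_rot: [0.977, 0.215, -0.004, 0.003]
contact_force: [0.8, -0.1, -1.6]
opening: 0.514
finger_force: 25.0
```

```bash
python3 - <<'E'
from h import *
go((.509,-.267,.25))
held(lambda b:b[:,0]>0,.025,.035)
E
```

```text
t 13.925 p [ 0.4371 -0.0794  0.2585] F [ 0.8 -0.1 -1.6] open 0.514
turn err [ 0.0048  0.0094 -0.0019]
(0.509, -0.267, 0.25) d [-0.0134  0.2004  0.0096] rows 3.3507714444575942
held 3631 ((0.4461667537689209, -0.07500839978456497), 0.03351031616330147) 0.2834858991545023
```

>>> servo_tool:
  translation:
    - [-0.0022,0.034,0]
    - [-0.0022,0.034,0]
    - [-0.0022,0.034,0]
    - [-0.0022,0.034,0]
    - [-0.0022,0.034,0]
    - [0,0.0304,0]
    - [0,0,0]
    - [0,0,0]
  turn:
    - [0,0.003,0.002]
    - [0,0,0]
    - [0,0,0]
    - [0,0,0]
    - [0,0,0]
    - [0,0,0]
    - [0,0,0]
    - [0,0,0]

```text
clock: 14.98
tool_pos: [0.5112, -0.2641, 0.2592]
eef_rot: [0.977, 0.215, -0.003, 0.002]
contact_force: [-0.3, 0.4, -1.4]
opening: 0.515
finger_force: 25.0
```

```bash
python3 - <<'E'
from h import *
go((.5104,-.268,.25))
s=snap('wrist','w3.png');W=world(s);p=r.get_state()['tool_pos']
w=W.reshape(-1,3)
for a,b in((.010,.014),(.014,.017),(.017,.020),(.020,.023)):
    m=(w[:,2]-p[2]>a)&(w[:,2]-p[2]<b)&(np.hypot(*(w[:,:2]-p[:2]).T)<.03);t=w[m];print(a,len(t),cv2.minEnclosingCircle(t[:,:2].astype(np.float32)) if len(t) else '')
E
```

```text
t 14.975 p [ 0.5112 -0.2641  0.2592] F [-0.3  0.4 -1.4] open 0.515
turn err [ 0.0025  0.0059 -0.0019]
(0.5104, -0.268, 0.25) d [-0.0023  0.0032  0.0092] rows 0.16671394420194208
0.01 660 ((0.5178093910217285, -0.2608977258205414), 0.02892221137881279)
0.014 1711 ((0.5180206298828125, -0.2608221173286438), 0.028819551691412926)
0.017 5554 ((0.5191415548324585, -0.2602800726890564), 0.02877490222454071)
0.02 779 ((0.5189038515090942, -0.2603217661380768), 0.028878379613161087)
```

View pics/w3.png

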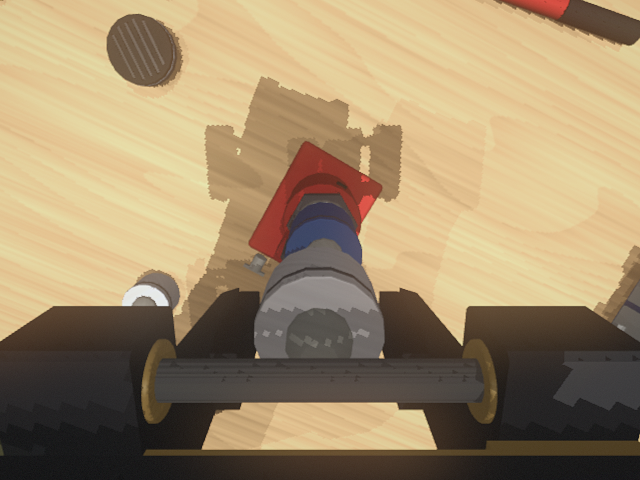

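```bash
cat >> h.py <<'E'
def front(lo,hi,Rad=.023,s=None):
    "held piece centre in the tool frame from the front edge of the z band above the TCP"
    s=s or snap('wrist');w=world(s).reshape(-1,3);st=r.get_state();p=st['tool_pos']
    m=(w[:,2]-p[2]>lo)&(w[:,2]-p[2]<hi);t=Ro.from_quat(st['eef_rot']).inv().apply(w[m]-p)
    t=t[(abs(t[:,1])<.019)&(abs(t[:,0])<.04)]
    e=[]
    for y in np.arange(-.018,.0181,.002):
        k=t[abs(t[:,1]-y)<.001]
        if len(k)>3:e.append((np.percentile(k[:,0],98),y))
    e=np.array(e);f=least_squares(lambda c:np.hypot(*(e-c).T)-Rad,[0,0],loss='soft_l1',f_scale=.0005)
    c=Ro.from_quat(st['eef_rot']).apply([*f.x,0])[:2]+p[:2]
    print('front c tool',f.x.round(4),'world',c.round(4),'res',np.abs(f.fun).mean().round(5),len(e))
    return s
E
python3 - <<'E'
from h import *
s=front(.015,.020);circ((.5085,-.2675),.175,s=s)
E
```

```text
front c tool [-0.0018 -0.0008] world [ 0.5096 -0.2639] res 8e-05 19
circ wrist 0.175 1823 ((0.5086288452148438, -0.26729506254196167), 0.02290925942361355) 0.17565684641354015
```

>>> servo_tool:
  translation:
    - [-0.0026,0.0028,0]
    - [0,0,0.015]
    - [0,0,0.015]
    - [0,0,0.01]
    - [0,0,0]
    - [0,0,0]
  turn:
    - [0,0,0]
    - [0,0,0]
    - [0,0,0]
    - [0,0,0]
    - [0,0,0]
    - [0,0,0]

```text
clock: 15.82
tool_pos: [0.5112, -0.2692, 0.2208]
eef_rot: [0.977, 0.214, -0.001, 0.003]
contact_force: [0.4, -0.6, -0.8]
opening: 0.516
finger_force: 25.0
```

```bash
python3 - <<'E'
from h import *
s=front(.015,.020);go((.509,-.2675,.1926))
E
```

```text
front c tool [-0.0017 -0.0007] world [ 0.5094 -0.2693] res 0.00011 19
t 15.875 p [ 0.5113 -0.2692  0.2211] F [ 0.1  0.8 -2. ] open 0.512
turn err [ 0.0058  0.0032 -0.0032]
(0.509, -0.2675, 0.1926) d [-0.0013 -0.0027  0.0284] rows 0.47668209958912866
```

>>> servo_tool:
  translation:
    - [0,-0.0024,0.007]
    - [0,0,0.007]
    - [0,0,0.006]
    - [0,0,0.005]
    - [0,0,0.003]
    - [0,0,0]
    - [0,0,0]
  turn:
    - [0.004,0,0]
    - [0,0,0]
    - [0,0,0]
    - [0,0,0]
    - [0,0,0]
    - [0,0,0]
    - [0,0,0]

```text
clock: 16.75
tool_pos: [0.5099, -0.2671, 0.1928]
eef_rot: [0.977, 0.214, -0.002, 0.001]
contact_force: [0.6, 0.5, 0.3]
opening: 0.512
finger_force: 25.0
```

```bash
python3 - <<'E'
from h import *
s=front(.015,.020);go((.509,-.2675,.1926))
E
```

```text
front c tool [-0.0016 -0.0007] world [ 0.5081 -0.2671] res 9e-05 19
t 16.8 p [ 0.5099 -0.2671  0.1928] F [ 0.1  0.2 -0.6] open 0.513
turn err [ 0.0013  0.0037 -0.0033]
(0.509, -0.2675, 0.1926) d [-0.001  -0.      0.0002] rows 0.016736558366913658
```

Nearly seated and centred. A small press, then release.

>>> servo_tool:
  translation:
    - [0,0,0.001]
    - [0,0,0]
    - [0,0,0]
  turn:
    - [0,0,0.003]
    - [0,0,0]
    - [0,0,0]

```text
clock: 17.18
tool_pos: [0.5101, -0.267, 0.1927]
eef_rot: [0.977, 0.213, -0.001, 0.001]
contact_force: [-1.9, -0.2, 6.6]
opening: 0.516
finger_force: 25.0
```

>>> servo_tool:
  translation:
    - [0,0,0]
    - [0,0,0]
    - [0,0,0]
    - [0,0,0]
  turn:
    - [0,0,0]
    - [0,0,0]
    - [0,0,0]
    - [0,0,0]
  grip: 1

```text
clock: 17.68
tool_pos: [0.5097, -0.2673, 0.1915]
eef_rot: [0.977, 0.213, -0.002, 0.001]
contact_force: [-0.7, -0.3, 0.1]
opening: 0.947
finger_force: 0.0
```

>>> servo_tool:
  translation:
    - [0,0,-0.02]
    - [0,0,-0.03]
    - [0,0,-0.04]
    - [0,0,-0.04]
    - [0,0,0]
    - [0,0,0]
  turn:
    - [0,0,0]
    - [0,0,0]
    - [0,0,0]
    - [0,0,0]
    - [0,0,0]
    - [0,0,0]

```text
clock: 18.42
tool_pos: [0.5095, -0.267, 0.3209]
eef_rot: [0.977, 0.213, -0.003, 0.001]
contact_force: [0.1, 0.4, -0.5]
opening: 0.996
finger_force: 0.0
```

```bash
python3 - <<'E'
from h import *
s=circ((.5085,-.2675),.210);circ((.5085,-.2675),.224,s=s)
go((.692,.058,.2))
print(r.get_state()['q'].round(2))
E
```

```text
circ wrist 0.21 2804 ((0.5084914565086365, -0.2670347988605499), 0.023091129958629608) 0.2106734038760602
circ wrist 0.224 510 ((0.508514404296875, -0.2670494318008423), 0.008346457965672016) 0.2242272820470774
t 18.475 p [ 0.5093 -0.2669  0.3204] F [-0.4 -0.4  0.1] open 1.001
turn err [-0.0001  0.006  -0.0063]
(0.692, 0.058, 0.2) d [ 0.3019 -0.2196  0.1186] rows 6.5287760194294275
[ 0.86  0.63 -0.82  1.59  0.5   1.15 -1.22]
```

The mid is seated (0.2107 / 0.2242). Now the green.

>>> servo_tool:
  translation:
    - [0.03,-0.022,0]
    - [0.03,-0.022,0]
    - [0.03,-0.022,0]
    - [0.03,-0.022,0]
    - [0.03,-0.022,0]
    - [0.03,-0.022,0.01]
    - [0.03,-0.022,0.03]
    - [0.03,-0.022,0.03]
    - [0.03,-0.022,0.03]
    - [0.032,-0.0216,0.018]
  turn:
    - [0,0.006,-0.006]
    - [0,0,0]
    - [0,0,0]
    - [0,0,0]
    - [0,0,0]
    - [0,0,0]
    - [0,0,0]
    - [0,0,0]
    - [0,0,0]
    - [0,0,0]

```text
clock: 19.73
tool_pos: [0.6909, 0.0596, 0.2]
eef_rot: [0.976, 0.216, -0.002, 0.001]
contact_force: [0.5, -0.6, 0.5]
opening: 1.002
finger_force: 0.0
```

>>> servo_tool:
  translation:
    - [0,0,0]
    - [0,0,0]
  turn:
    - [0,0,0]
    - [0,0,0]

```text
clock: 19.98
tool_pos: [0.6915, 0.0584, 0.2027]
eef_rot: [0.976, 0.216, 0.0, 0.001]
contact_force: [-0.1, -0.9, -0.0]
opening: 1.002
finger_force: 0.0
```

```bash
python3 - <<'E'
from h import *
s=circ((.691,.058),.026);circ((.691,.058),.040,s=s)
go((.691,.058,.006))
E
```

```text
circ wrist 0.026 1849 ((0.6901885271072388, 0.055608175694942474), 0.023055007681250572) 0.026706902468265015
circ wrist 0.04 335 ((0.6893888711929321, 0.05506763234734535), 0.008074197918176651) 0.04017011826189512
t 20.025 p [0.6918 0.0577 0.2034] F [-0.4  0.  -0.4] open 1.001
turn err [ 0.0023 -0.0006 -0.0016]
(0.691, 0.058, 0.006) d [-0.0007 -0.001   0.1974] rows 3.289609012122953
```

>>> servo_tool:
  translation:
    - [-0.0026,0.0012,0.025]
    - [0,0,0.03]
    - [0,0,0.03]
    - [0,0,0.03]
    - [0,0,0.03]
    - [0,0,0.025]
    - [0,0,0]
    - [0,0,0]
  turn:
    - [0,0,0]
    - [0,0,0]
    - [0,0,0]
    - [0,0,0]
    - [0,0,0]
    - [0,0,0]
    - [0,0,0]
    - [0,0,0]

```text
clock: 21.02
tool_pos: [0.6915, 0.0572, 0.035]
eef_rot: [0.977, 0.215, 0.002, 0.0]
contact_force: [0.9, 0.9, 0.2]
opening: 0.994
finger_force: 0.0
```

```bash
python3 - <<'E'
from h import *
go((.690,.0555,.008))
E
```

```text
t 21.025 p [0.6915 0.0572 0.035 ] F [0.9 0.9 0.2] open 0.994
turn err [ 0.0016 -0.0039 -0.0009]
(0.69, 0.0555, 0.008) d [-0.0022  0.0008  0.027 ] rows 0.4515732159064533
```

>>> servo_tool:
  translation:
    - [-0.0022,0.0008,0.009]
    - [0,0,0.009]
    - [0,0,0.008]
    - [0,0,0]
  turn:
    - [0,-0.003,0]
    - [0,0,0]
    - [0,0,0]
    - [0,0,0]

```text
clock: 21.52
tool_pos: [0.6883, 0.0553, 0.0067]
eef_rot: [0.976, 0.216, -0.001, 0.001]
contact_force: [-0.5, 1.3, -0.4]
opening: 0.999
finger_force: 0.0
```

>>> servo_tool:
  translation:
    - [0,0,0]
    - [0,0,0]
    - [0,0,0]
    - [0,0,0]
    - [0,0,0]
    - [0,0,0]
    - [0,0,0]
    - [0,0,0]
  turn:
    - [0,0,0]
    - [0,0,0]
    - [0,0,0]
    - [0,0,0]
    - [0,0,0]
    - [0,0,0]
    - [0,0,0]
    - [0,0,0]
  grip: 0.4

```text
clock: 22.52
tool_pos: [0.6891, 0.0553, 0.0079]
eef_rot: [0.976, 0.216, -0.0, 0.001]
contact_force: [0.4, -1.4, 1.7]
opening: 0.508
finger_force: 25.0
```

>>> servo_tool:
  translation:
    - [0,0,-0.02]
    - [0,0,-0.03]
    - [0,0,-0.035]
    - [0,0,-0.035]
    - [0,0,-0.035]
    - [0,0,-0.035]
    - [0,0,-0.035]
    - [0,0,-0.035]
    - [0,0,-0.03]
    - [0,0,0]
  turn:
    - [0,0,0]
    - [0,0,0]
    - [0,0,0]
    - [0,0,0]
    - [0,0,0]
    - [0,0,0]
    - [0,0,0]
    - [0,0,0]
    - [0,0,0]
    - [0,0,0]

```text
clock: 23.78
tool_pos: [0.6901, 0.0571, 0.3016]
eef_rot: [0.976, 0.216, 0.003, 0.0]
contact_force: [-0.4, 0.4, -0.9]
opening: 0.512
finger_force: 25.0
```

```bash
python3 - <<'E'
from h import *
go((.509,-.267,.30))
E
```

```text
t 23.775 p [0.6901 0.0571 0.3016] F [-0.4  0.4 -0.9] open 0.512
turn err [ 0.002  -0.0052  0.    ]
(0.509, -0.267, 0.3) d [-0.3008  0.2176  0.0005] rows 6.1873298347567935
```

>>> servo_tool:
  translation:
    - [-0.03,0.0218,0]
    - [-0.03,0.0218,0]
    - [-0.03,0.0218,0]
    - [-0.03,0.0218,0]
    - [-0.03,0.0218,0]
    - [-0.03,0.0218,0]
    - [-0.03,0.0218,0]
    - [-0.03,0.0218,0]
    - [-0.03,0.0218,0]
    - [-0.031,0.0214,0]
  turn:
    - [0.002,-0.004,0]
    - [0,0,0]
    - [0,0,0]
    - [0,0,0]
    - [0,0,0]
    - [0,0,0]
    - [0,0,0]
    - [0,0,0]
    - [0,0,0]
    - [0,0,0]

```text
clock: 25.02
tool_pos: [0.5061, -0.2689, 0.2981]
eef_rot: [0.976, 0.216, -0.003, -0.0]
contact_force: [-0.2, -0.1, -0.8]
opening: 0.516
finger_force: 25.0
```

>>> servo_tool:
  translation:
    - [0,0,0]
    - [0,0,0.02]
    - [0,0,0.01]
    - [0,0,0]
    - [0,0,0]
  turn:
    - [0,0,0]
    - [0,0,0]
    - [0,0,0]
    - [0,0,0]
    - [0,0,0]

```text
clock: 25.65
tool_pos: [0.5081, -0.2678, 0.2694]
eef_rot: [0.976, 0.216, -0.002, 0.0]
contact_force: [-0.3, 0.3, -0.8]
opening: 0.518
finger_force: 25.0
```

```bash
python3 - <<'E'
from h import *
s=front(.0155,.0215);circ((.5085,-.267),.210,s=s);go((.509,-.267,.2178))
E
```

```text
front c tool [ 0.0013 -0.0009] world [ 0.5089 -0.2666] res 0.00012 19
circ wrist 0.21 2117 ((0.5089045166969299, -0.2668527662754059), 0.022794874384999275) 0.21061276929243455
t 25.7 p [ 0.5081 -0.2679  0.2696] F [-0.3  0.3  0.2] open 0.514
turn err [-0.0002  0.0041  0.0003]
(0.509, -0.267, 0.2178) d [ 0.0014 -0.0005  0.0518] rows 0.8638743170196231
```

>>> servo_tool:
  translation:
    - [0,0,0.012]
    - [0,0,0.012]
    - [0,0,0.008]
    - [0,0,0]
    - [0,0,0]
  turn:
    - [0,0.002,0]
    - [0,0,0]
    - [0,0,0]
    - [0,0,0]
    - [0,0,0]

```text
clock: 26.32
tool_pos: [0.5077, -0.2683, 0.2372]
eef_rot: [0.976, 0.216, -0.001, 0.0]
contact_force: [0.0, -0.6, -0.4]
opening: 0.514
finger_force: 25.0
```

```bash
python3 - <<'E'
from h import *
s=front(.0155,.0215);go((.5085,-.267,.2178))
E
```

```text
front c tool [ 0.0012 -0.0008] world [ 0.5086 -0.267 ] res 0.00011 19
t 26.375 p [ 0.5078 -0.2683  0.2374] F [ 0.3 -1.   0.1] open 0.512
turn err [-0.0003  0.0024 -0.0003]
(0.5085, -0.267, 0.2178) d [ 0.0012 -0.0008  0.0196] rows 0.32704815286220923
```

>>> servo_tool:
  translation:
    - [0,0,0.006]
    - [0,0,0.006]
    - [0,0,0.005]
    - [0,0,0.003]
    - [0,0,0.0005]
    - [0,0,0]
    - [0,0,0]
  turn:
    - [0,0,0]
    - [0,0,0]
    - [0,0,0]
    - [0,0,0]
    - [0,0,0]
    - [0,0,0]
    - [0,0,0]

```text
clock: 27.25
tool_pos: [0.5077, -0.2683, 0.2178]
eef_rot: [0.976, 0.216, -0.001, 0.001]
contact_force: [-3.1, 0.1, 7.9]
opening: 0.511
finger_force: 25.0
```

```bash
python3 - <<'E'
from h import *
s=front(.0155,.0215);go((.5085,-.267,.2178))
E
```

```text
front c tool [ 0.0013 -0.0007] world [ 0.5085 -0.267 ] res 0.00011 19
t 27.3 p [ 0.5077 -0.2683  0.2178] F [-2.1 -0.6  7.6] open 0.512
turn err [ 0.0005  0.0026 -0.0004]
(0.5085, -0.267, 0.2178) d [ 0.0013 -0.0008  0.    ] rows 0.025090992322119827
```

Seated with contact force. Release and retreat.

>>> servo_tool:
  translation:
    - [0,0,0]
    - [0,0,0]
    - [0,0,0]
    - [0,0,0]
  turn:
    - [0,0,0]
    - [0,0,0]
    - [0,0,0]
    - [0,0,0]
  grip: 1

```text
clock: 27.8
tool_pos: [0.5074, -0.2683, 0.2164]
eef_rot: [0.976, 0.216, -0.002, -0.0]
contact_force: [0.1, 0.3, 0.2]
opening: 0.945
finger_force: 0.0
```

>>> servo_tool:
  translation:
    - [0,0,-0.02]
    - [0,0,-0.03]
    - [0,0,-0.04]
    - [0,0,-0.03]
    - [0,0,0]
    - [0,0,0]
  turn:
    - [0,0,0]
    - [0,0,0]
    - [0,0,0]
    - [0,0,0]
    - [0,0,0]
    - [0,0,0]

```text
clock: 28.55
tool_pos: [0.5071, -0.2683, 0.3355]
eef_rot: [0.976, 0.216, -0.002, -0.0]
contact_force: [1.2, 0.2, -0.4]
opening: 0.997
finger_force: 0.0
```

```bash
python3 - <<'E'
from h import *
s=circ((.5085,-.267),.236);circ((.5085,-.267),.250,s=s)
go((.567,-.072,.2))
E
```

```text
circ wrist 0.236 3052 ((0.5081899166107178, -0.2668692469596863), 0.02294762432575226) 0.23665791179076262
circ wrist 0.25 566 ((0.5084148049354553, -0.2667047381401062), 0.008894316852092743) 0.25008996243461024
t 28.6 p [ 0.5069 -0.2683  0.3352] F [ 0.9  0.2 -0.7] open 1.002
turn err [-0.0023  0.005  -0.0002]
(0.567, -0.072, 0.2) d [ 0.1379 -0.1524  0.1348] rows 4.096664883709402
```

Green is seated (0.2367 / 0.2501). Now the pad.

>>> servo_tool:
  translation:
    - [0.023,-0.0254,0]
    - [0.023,-0.0254,0]
    - [0.023,-0.0254,0]
    - [0.023,-0.0254,0.01]
    - [0.023,-0.0254,0.03]
    - [0.023,-0.0254,0.03]
    - [0,0,0.03]
    - [0,0,0.03]
    - [0,0,0]
    - [0,0,0]
  turn:
    - [-0.002,0.004,0]
    - [0,0,0]
    - [0,0,0]
    - [0,0,0]
    - [0,0,0]
    - [0,0,0]
    - [0,0,0]
    - [0,0,0]
    - [0,0,0]
    - [0,0,0]

```text
clock: 29.85
tool_pos: [0.5692, -0.0718, 0.2068]
eef_rot: [0.976, 0.216, 0.001, 0.0]
contact_force: [0.2, 0.0, -0.2]
opening: 1.003
finger_force: 0.0
```

```bash
python3 - <<'E'
from h import *
s=circ((.567,-.072),.030,s=snap('wrist','w4.png'));go((.567,-.072,.03))
E
```

```text
circ wrist 0.03 3544 ((0.5666143298149109, -0.07259376347064972), 0.02771294116973877) 0.030748538647383167
t 29.9 p [ 0.5696 -0.0718  0.2074] F [-0.3 -0.5  0.4] open 1.0
turn err [ 0.0017 -0.0025 -0.0005]
(0.567, -0.072, 0.03) d [-0.0028 -0.0012  0.1774] rows 2.9563282675407963
```

>>> servo_tool:
  translation:
    - [-0.003,-0.0006,0.025]
    - [0,0,0.03]
    - [0,0,0.03]
    - [0,0,0.03]
    - [0,0,0.03]
    - [0,0,0.025]
    - [0,0,0]
    - [0,0,0]
  turn:
    - [0.002,-0.002,0]
    - [0,0,0]
    - [0,0,0]
    - [0,0,0]
    - [0,0,0]
    - [0,0,0]
    - [0,0,0]
    - [0,0,0]

```text
clock: 30.9
tool_pos: [0.567, -0.0726, 0.0379]
eef_rot: [0.977, 0.215, 0.001, -0.0]
contact_force: [0.4, 0.2, -0.2]
opening: 0.997
finger_force: 0.0
```

```bash
python3 - <<'E'
from h import *
go((.5666,-.0725,.006))
E
```

```text
t 30.9 p [ 0.567  -0.0726  0.0379] F [ 0.4  0.2 -0.2] open 0.997
turn err [ 0.0002 -0.0014 -0.0006]
(0.5666, -0.0725, 0.006) d [-0.0004 -0.0003  0.0319] rows 0.5319451060739594
```

>>> servo_tool:
  translation:
    - [0,0,0.01]
    - [0,0,0.01]
    - [0,0,0.009]
    - [0,0,0.002]
    - [0,0,0]
  turn:
    - [0,-0.001,0]
    - [0,0,0]
    - [0,0,0]
    - [0,0,0]
    - [0,0,0]

```text
clock: 31.52
tool_pos: [0.5656, -0.0726, 0.0052]
eef_rot: [0.976, 0.216, -0.001, -0.0]
contact_force: [-0.3, 0.1, -0.1]
opening: 1.004
finger_force: 0.0
```

>>> servo_tool:
  translation:
    - [0,0,0]
    - [0,0,0]
    - [0,0,0]
    - [0,0,0]
    - [0,0,0]
    - [0,0,0]
    - [0,0,0]
    - [0,0,0]
  turn:
    - [0,0,0]
    - [0,0,0]
    - [0,0,0]
    - [0,0,0]
    - [0,0,0]
    - [0,0,0]
    - [0,0,0]
    - [0,0,0]
  grip: 0.45
  grip_force: 30

```text
clock: 32.52
tool_pos: [0.5659, -0.0729, 0.0056]
eef_rot: [0.976, 0.216, -0.001, 0.0]
contact_force: [-0.4, -1.6, 2.1]
opening: 0.621
finger_force: 30.0
```

>>> servo_tool:
  translation:
    - [0,0,-0.02]
    - [0,0,-0.03]
    - [0,0,-0.035]
    - [0,0,-0.035]
    - [0,0,-0.035]
    - [0,0,-0.035]
    - [0,0,-0.035]
    - [0,0,-0.045]
    - [0,0,-0.04]
    - [0,0,0]
  turn:
    - [0,0,0]
    - [0,0,0]
    - [0,0,0]
    - [0,0,0]
    - [0,0,0]
    - [0,0,0]
    - [0,0,0]
    - [0,0,0]
    - [0,0,0]
    - [0,0,0]

```text
clock: 33.78
tool_pos: [0.5675, -0.0715, 0.3191]
eef_rot: [0.976, 0.216, 0.002, 0.0]
contact_force: [-0.1, 0.9, -2.7]
opening: 0.619
finger_force: 30.0
```

```bash
python3 - <<'E'
from h import *
go((.5085,-.267,.315))
E
```

```text
t 33.775 p [ 0.5675 -0.0715  0.3191] F [-0.1  0.9 -2.7] open 0.619
turn err [ 0.0014 -0.0039  0.0006]
(0.5085, -0.267, 0.315) d [-0.136   0.1524  0.0038] rows 3.404718927891061
```

>>> servo_tool:
  translation:
    - [-0.017,0.0191,0]
    - [-0.017,0.0191,0]
    - [-0.017,0.0191,0]
    - [-0.017,0.0191,0]
    - [-0.017,0.0191,0]
    - [-0.017,0.0191,0]
    - [-0.017,0.0191,0]
    - [-0.017,0.0187,0]
    - [0,0,0]
    - [0,0,0]
  turn:
    - [0.001,-0.003,0]
    - [0,0,0]
    - [0,0,0]
    - [0,0,0]
    - [0,0,0]
    - [0,0,0]
    - [0,0,0]
    - [0,0,0]
    - [0,0,0]
    - [0,0,0]

```text
clock: 35.02
tool_pos: [0.507, -0.2666, 0.3153]
eef_rot: [0.976, 0.216, -0.003, -0.001]
contact_force: [-0.3, 1.2, -1.8]
opening: 0.618
finger_force: 30.0
```

>>> servo_tool:
  translation:
    - [0,0,0.02]
    - [0,0,0.01]
    - [0,0,0]
    - [0,0,0]
  turn:
    - [0,0,0]
    - [0,0,0]
    - [0,0,0]
    - [0,0,0]

```text
clock: 35.52
tool_pos: [0.5076, -0.2677, 0.2864]
eef_rot: [0.976, 0.216, -0.002, -0.0]
contact_force: [0.1, -0.5, -2.1]
opening: 0.619
finger_force: 30.0
```

```bash
python3 - <<'E'
from h import *
s=front(.0215,.0275,.028);circ((.5085,-.267),.236,s=s);go((.5085,-.267,.2415))
E
```

```text
front c tool [-0.     -0.0009] world [ 0.5073 -0.2671] res 0.00011 19
circ wrist 0.236 2018 ((0.5113451480865479, -0.2656456232070923), 0.02249542996287346) 0.2366130643613415
t 35.575 p [ 0.5076 -0.2679  0.2865] F [ 0.4  0.1 -1.1] open 0.621
turn err [-0.001   0.004   0.0001]
(0.5085, -0.267, 0.2415) d [ 0.0013 -0.0004  0.045 ] rows 0.7502911035315206
```

>>> servo_tool:
  translation:
    - [0.0011,0.0002,0.01]
    - [0,0,0.01]
    - [0,0,0.007]
    - [0,0,0]
    - [0,0,0]
  turn:
    - [0,0.003,0]
    - [0,0,0]
    - [0,0,0]
    - [0,0,0]
    - [0,0,0]

```text
clock: 36.2
tool_pos: [0.5083, -0.2678, 0.259]
eef_rot: [0.976, 0.216, -0.001, -0.001]
contact_force: [0.2, 0.7, -2.1]
opening: 0.616
finger_force: 30.0
```

```bash
python3 - <<'E'
from h import *
s=front(.0215,.0275,.028);go((.5085,-.267,.2415))
E
```

```text
front c tool [-0.0001 -0.0008] world [ 0.5079 -0.2672] res 0.0001 19
t 36.25 p [ 0.5083 -0.2678  0.2591] F [-0.7 -0.2 -2.2] open 0.622
turn err [-0.0014  0.0015 -0.0003]
(0.5085, -0.267, 0.2415) d [ 0.0005 -0.0007  0.0176] rows 0.2937787905188097
```

>>> servo_tool:
  translation:
    - [0.0005,0,0.006]
    - [0,0,0.006]
    - [0,0,0.004]
    - [0,0,0.002]
    - [0,0,0.0005]
    - [0,0,0]
    - [0,0,0]
  turn:
    - [0,0,0]
    - [0,0,0]
    - [0,0,0]
    - [0,0,0]
    - [0,0,0]
    - [0,0,0]
    - [0,0,0]

```text
clock: 37.12
tool_pos: [0.509, -0.2675, 0.2416]
eef_rot: [0.976, 0.216, -0.001, -0.0]
contact_force: [-1.0, 0.1, 6.8]
opening: 0.617
finger_force: 30.0
```

```bash
python3 - <<'E'
from h import *
s=front(.0215,.0275,.028);go((.5085,-.267,.2415))
E
```

```text
front c tool [-0.     -0.0007] world [ 0.5087 -0.2669] res 0.00012 19
t 37.175 p [ 0.509  -0.2675  0.2416] F [-0.9  0.4  5.5] open 0.617
turn err [-0.0005  0.0011 -0.0003]
(0.5085, -0.267, 0.2415) d [-0.0002 -0.0006  0.0001] rows 0.011586267486360033
```

>>> servo_tool:
  translation:
    - [0,0,0]
    - [0,0,0]
    - [0,0,0]
    - [0,0,0]
  turn:
    - [0,0,0]
    - [0,0,0]
    - [0,0,0]
    - [0,0,0]
  grip: 1

```text
clock: 37.67
tool_pos: [0.5085, -0.2676, 0.2402]
eef_rot: [0.976, 0.216, -0.001, -0.001]
contact_force: [-0.2, 0.3, 0.0]
opening: 0.999
finger_force: 0.0
```

>>> servo_tool:
  translation:
    - [0,0,-0.02]
    - [0,0,-0.03]
    - [0,0,-0.04]
    - [0,0,-0.04]
    - [0,0,0]
    - [0,0,0]
  turn:
    - [0,0,0]
    - [0,0,0]
    - [0,0,0]
    - [0,0,0]
    - [0,0,0]
    - [0,0,0]

```text
clock: 38.42
tool_pos: [0.5083, -0.2678, 0.3696]
eef_rot: [0.976, 0.216, -0.002, -0.001]
contact_force: [-0.1, -0.5, -1.0]
opening: 1.001
finger_force: 0.0
```

```bash
python3 - <<'E'
from h import *
circ((.5085,-.267),.266);go((.5,-.26,.35))
a=snap('side')['img'];b=snap('scene')['img']
x=np.hstack([cv2.resize(a[60:300,190:460],None,fx=1.4,fy=1.4),cv2.resize(b[120:360,150:420],None,fx=1.4,fy=1.4)])
cv2.imwrite('pics/f.png',x[:,:,::-1])
E
```

```text
circ wrist 0.266 5721 ((0.5085123777389526, -0.2662309408187866), 0.027596335858106613) 0.2667513815444293
t 38.475 p [ 0.508  -0.2679  0.3691] F [ 0.3 -0.   0.2] open 1.003
turn err [-0.0031  0.004  -0.0003]
(0.5, -0.26, 0.35) d [-0.0039 -0.0104  0.0191] rows 0.3685728910292347
```

View pics/f.png

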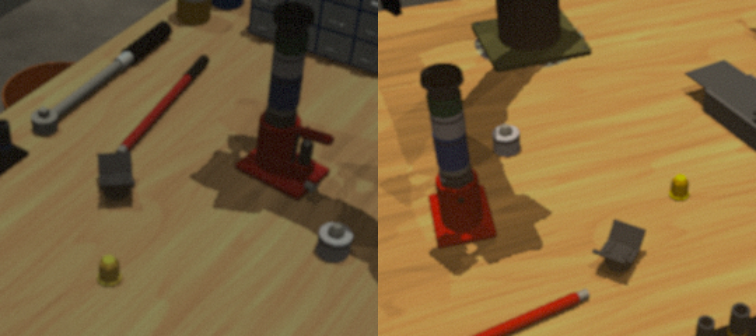

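The picture shows the full stack (blue, bare aluminium, green, black pad) straight on the jack, with the pad at about (445,78) and its top at 0.2667. The cradle (620,245) and nut cover (680,187) haven't moved. The gripper is clear, so I'm handing it in.

```bash
python3 -c "
from h import *
print(r.finish_job())"
```

```text
the job is handed in; nothing more can be done
None
```

The job is handed in at about 38.5 s: the long blue, bare aluminium and green extensions and the black pad are stacked in that order on the jack, each measured fully home, and I left the cradle, nut cover and hub brush alone.

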